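# Ready the bench scale for mixing glue

## Task

Get the bench scale ready for weighing glue into the empty mixing cup that already stands on its pan: with a fingertip, lightly tap the large round On key at the left end of the key row, then the square gram key in the middle, then the long Tare bar at the right end. Press each one only until it gives, and let it spring back up before the next. Keep off the pan and the cup so that the tare is true, do not press the small round Off key or the narrow Print key between them, and leave everything else on the bench where it is.

Things in the scene. Friction and masses are not known exactly. Their poses are not given: they have to be found in the camera images.
- scale: White bench scale, 320 mm deep, 300 wide, fixed. Origin under its centre on the bench, x front (keys, towards the robot) to back, y left. The front 105 mm is a console sloping 15 degrees down to the front (41 to 68 mm above the bench): display above, below it one row of five white keys 132 mm before the centre (face there 48 mm high), left to right On, Off, gram, Print, Tare. Yaw within 0.45 rad.
- scale_pan: Steel weighing pan of the scale, 205 mm deep (x) by 290 mm wide (y), behind the console, fixed to the scale. Origin at the centre of its underside, 54.5 mm behind the scale's centre; its top is 12 mm above that, 85 mm above the bench.
- key_on_top (a point): On key: large round key, 29 mm across, at the left end of the row (y = +110 mm in the scale's frame). Point at its top centre, 7 mm above the console face when up. z is the face's outward normal (the key moves down along -z), y runs left along the row, x up the slope.
- key_gram_top (a point): Gram key: square key, 24 x 24 mm, the middle one of the five (y = +10 mm). Point at its top centre, 7 mm above the console face when up. z is the face's outward normal (the key moves down along -z), y runs left along the row, x up the slope.
- key_tare_top (a point): Tare key: long bar, 50 mm wide and 22 mm front to back, at the right end of the row (y = -100 mm in the scale's frame). Point at its top centre, 7 mm above the console face when up. z is the face's outward normal (the key moves down along -z), y runs left along the row, x up the slope.
- key_off_top (a point): Off key, not to be pressed: small round key, 16 mm, at y = +60 mm, between On and gram. Point at its top centre, 7 mm above the console face when up. z is the face's outward normal (the key moves down along -z), y runs left along the row, x up the slope.
- key_print_top (a point): Print key, not to be pressed: narrow key, 11 mm wide, 24 mm front to back, at y = -40 mm, between gram and Tare. Point at its top centre, 7 mm above the console face when up. z is the face's outward normal (the key moves down along -z), y runs left along the row, x up the slope.
- key_on (a joint): On key: 0 up, 0.004 m fully down; a spring lifts it (0.5 N at first, 5.3 N fully down). Pressed beyond 0.002 m (about 2.9 N), up below 0.001 m.
- key_gram (a joint): Gram key: 0 up, 0.004 m fully down; a spring lifts it (0.5 N at first, 5.3 N fully down). Pressed beyond 0.002 m (about 2.9 N), up below 0.001 m.
- key_tare (a joint): Tare key: 0 up, 0.004 m fully down; a spring lifts it (0.5 N at first, 5.3 N fully down). Pressed beyond 0.002 m (about 2.9 N), up below 0.001 m.
- key_off (a joint): Off key (not to be pressed): 0 up, 0.004 m fully down; a spring lifts it (0.5 N at first, 5.3 N fully down). Pressed beyond 0.002 m (about 2.9 N), up below 0.001 m.
- key_print (a joint): Print key (not to be pressed): 0 up, 0.004 m fully down; a spring lifts it (0.5 N at first, 5.3 N fully down). Pressed beyond 0.002 m (about 2.9 N), up below 0.001 m.
- mixing_cup: Empty white plastic mixing cup, 74 mm across the rim, 85 mm high, light (about 50 g), standing loose on the pan. Origin at the centre of its underside, z up.
- resin_bottle: White bottle, 68 mm thick, 190 mm high, standing left of the scale. Origin at the centre of its foot.
- hardener_bottle: Amber bottle, 46 mm thick, 125 mm high, standing right of the scale. Origin at the centre of its foot.
- tape_roll: Roll of masking tape lying flat, 104 mm across, 25 mm high, right of the keys. Origin at the centre of its underside.
- spatula: Spatula lying in front of the scale, roughly parallel to the key row: 280 mm long, wooden handle, steel blade 90 x 65 mm, 20 mm high. Origin under its middle, x towards the blade.
- battery_pack: Power-tool battery pack, black, 115 x 74 mm, 59 mm high, left of the keys. Origin at the centre of its underside.
- screwdriver: Screwdriver lying far left on the bench, 200 mm long, 26 mm high. Origin under its middle, x towards its tip.
- hardwood_offcut: Dark hardwood offcut lying far right, 140 x 60 x 28 mm. Origin at the centre of its underside.
Mind the look-alikes: they are no part of the job. What is shaped like the mixing_cup but blue or green is not meant.

How it is judged:
By the outcome, as a careful person would: the job done as asked, in the order asked, and still so for the second after the job is handed in, with the robot touching nothing.
It also fails if it takes over 43 s, if anything falls off the work surface, if the arm or the gripper's body presses on something with over 40 N, if the wrist force passes 120 N, or if a joint passes its speed limit or range.

## Robot

A 6-joint arm with a two-finger parallel gripper is mounted at the origin on the work surface. World frame = base frame: x ahead of the robot, y to its left, z up, the work surface at z = 0. Lengths are in m, angles in rad, forces in N, time in s.
With the tool pointing down it reaches from about 0.4 to 0.825 m from the base axis. Payload 7 kg.
Tool frame: the origin (TCP) lies on the front face of the gripper's body, between the roots of the fingers; the fingertips stand 66 mm ahead of it and the grasp point (between the pads) lies 47 mm ahead of it; z points along the fingers, y is the line along which they close (so a half turn about z gives the same grasp; the last joint's range is limited). The gripper opens to 88 mm and grips with 3 to 60 N. Pads are 19 mm wide; open, the fingers measure 130 mm over their backs; the gripper's body (78 mm by 193 mm) begins 47 mm behind the grasp point.
Start: joints at [1.622, 0.359, 0.012, 0, -1.224, -0.288], TCP at [0.158, 0.656, 0.292] pointing down, gripper open.
Joint ranges: [-3.07, 3.07], [-1.43, 2.12], [-1.02, 1.25], [-3.03, 1.67], [-3.05, -0], [-3.03, 3.03]. Speed limits (rad/s): [2.39, 2.39, 3.01, 3.14, 3.14, 3.14].

## Interface

Orientations are given as [roll, pitch, yaw] about the fixed x, y, z axes, in that order (R = Rz(yaw) Ry(pitch) Rx(roll)).
In Python, from station import arm gives the robot as it stands. The module is installed in compiled form; this text tells all that it offers.
- The arm moves only by the tool move_arm, never from a script. Its argument "increments" is a list of rows, each an object of numbers: "jaw": the gripper command: -1 is shut, 1 is fully open, values between are in proportion; "dx", "dy", "dz": the shift along the tool's x, y, z in m; "twist": the turn about the tool's z in rad. A call has 1 to 12 rows; each row shifts and turns the commanded pose from where the row before left it, along the tool's axes as they then stand; what a row does not reach is not made up. A row lasts 1/12 s, in which the tool goes at most 41.7 mm and 7.16 degrees, less where a joint would pass 70% of its speed; a pose out of reach is approached as far as the arm can. A call is refused whole if a number of a shift passes 0.0417 or a number of a turn 0.125, either way. A call with a gripper value outside its range is refused whole. The fingers move at their own pace and stop on an object; "force" is the grip in N (left out, the last holds). Time passes only in rows, so rows that do not move let the fingers close. It gives the time, the measured TCP pose, the force, the opening and the grip force at its end, in the units of the state.
- arm.get_state(): the state, without advancing time (a new reading comes with each control period).
- arm.grab_frame(name): name is "scene" or "top"; returns the picture (480x640x3 uint8, blue, green, red); there is no depth.
- arm.camera_info(name): a dict with "K" (3x3 intrinsics, pixels), "extrinsics" (4x4, takes a point from camera to world coordinates). Camera axes: x right, y down, z forward; pixel columns grow to the right and rows downward; lengths in m; the calibration is good to about 2 mm. A picture is of the moment at which its call begins. camera_info takes no time and is no camera call.
- arm.job_done(): hands the job in; it is judged then, once.
Trained networks look in the newest picture that a camera, given by its name, has taken for a name from the list of things; names that differ only in an ending like _2 or _b are one class to them, and where a whole thing is asked for, a point or a joint stands for the part that bears it (a point fixed in the world has none). Each returns a list of dicts, best first, with "score" (0 to 1); they miss things now and then, are a little off and sometimes report something else, mostly with a low value. They report only what shows in the picture. A call takes as long as a camera call. They do not tell look-alikes from the thing itself.
- arm.find_in(camera, name): "position" ([x, y, z] in m, in world coordinates, good to about 4 mm: the middle of the surface that is visible of it).
- arm.silhouettes(camera, name): "pixels" (480x640 bool, what is visible of it).
- arm.pinpoint(camera, name): "position" ([x, y, z] in m, in world coordinates, good to about 4 mm: a listed point, or the origin of a listed thing).
The state is a dict: "t": time; "q": joint angles; "qd": joint speeds; "joint_efforts": joint torques, N m; "eef_pos": TCP position; "ee_rot": TCP orientation; "force": force on the tool from outside, world axes, zero at the start; "moment": the same for the moment, N m; "width": finger opening in m; "gripper_force": force on a finger pad.
Only numpy, scipy, OpenCV 4.12 (cv2) and the standard library are available. Lean on these libraries where they do the work, as an engineer would, in place of code of your own. Each camera call takes 0.05 s, during which the arm holds its last target. There are 200 camera calls.

## Working session

There is one attempt and no reset: what is moved stays moved. The work goes in short steps, Python scripts to look and compute and a tool call to move; the robot and the scene stay as the last step left them, time stands still between calls to the robot, and variables do not carry over. Pictures are saved under pics/ and viewed, at most 10 in all, crops included, and the job is handed in when it is done.

Besides the shell and the picture viewer there is one more tool, called after ">>>" in YAML: its name, and indented under it one key for each argument. move_arm: Moves the arm, as the interface text tells. Its arguments: {"type":"object","properties":{"increments":{"type":"array"},"force":{"type":"number"}},"required":["increments"]}

```bash
mkdir -p pics
python3 - <<'E'
from station import arm
import cv2,numpy as np
for c in("scene","top"):
    cv2.imwrite(f"pics/{c}0.png",arm.grab_frame(c))
    for n in("key_on_top","key_gram_top","key_tare_top","key_off_top","key_print_top","scale"):
        r=arm.pinpoint(c,n)
        print(c,n,[(np.round(d["position"],4).tolist(),round(d["score"],2)) for d in r[:2]])
s=arm.get_state();print(s)
E
```

```text
scene key_on_top []
scene key_gram_top [([0.5143, 0.0915, 0.0547], 0.39)]
scene key_tare_top [([0.4732, -0.0151, 0.053], 0.4)]
scene key_off_top [([0.7054, 0.0809, 0.0882], 0.73), ([0.5327, 0.1354, 0.054], 0.58)]
scene key_print_top [([0.4959, 0.0397, 0.0588], 0.44), ([0.587, 0.3244, -0.0004], 0.29)]
scene scale [([0.6347, 0.0342, 0.0031], 0.95), ([0.5877, 0.3289, -0.0002], 0.38)]
top key_on_top [([0.5548, 0.1828, 0.0551], 0.55)]
top key_gram_top [([0.5895, 0.324, 0.0017], 0.64), ([0.5128, 0.0899, 0.0559], 0.55)]
top key_tare_top [([0.4738, -0.0061, 0.0582], 0.5)]
top key_off_top [([0.5307, 0.1396, 0.0518], 0.45), ([0.4733, -0.0073, 0.054], 0.26)]
top key_print_top [([0.491, 0.0465, 0.0578], 0.47)]
top scale [([0.6317, 0.0285, -0.0004], 0.75), ([0.566, -0.159, 0.0021], 0.44)]
{'t': 0.7, 'q': array([ 1.62209471e+00,  3.58562983e-01,  1.18671082e-02,  2.68262288e-05,
       -1.22409698e+00, -2.88090914e-01]), 'qd': array([ 1.34374397e-03, -8.90315267e-05, -4.99270821e-04, -2.12671710e-03,
       -4.14875388e-05, -6.31535299e-04]), 'joint_efforts': array([ 1.10662677e-03, -5.82154727e+01,  2.93247342e+01,  7.00121149e+00,
        1.24604351e-02, -1.63893645e-05]), 'eef_pos': array([0.158373  , 0.65612159, 0.2921757 ]), 'ee_rot': array([-3.14158216e+00, -2.32052818e-05, -2.36783413e-01]), 'force': array([ 0.75002561, -0.12160506, -0.71181231]), 'moment': array([-0.0558125 ,  0.02259908,  0.05018499]), 'gripper_force': 0.0, 'width': 0.08765409526584947}
```

```bash
ls
```

```text
pics
```

View pics/scene0.png

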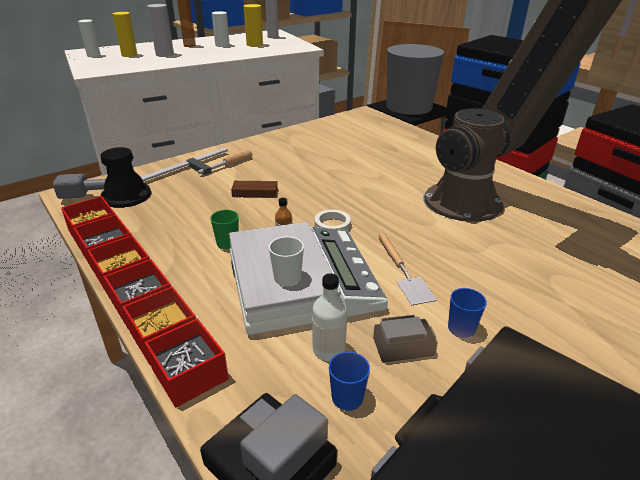

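View pics/top0.png

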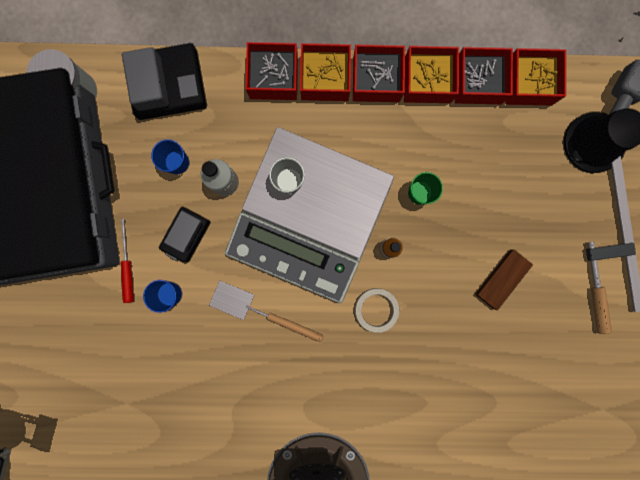

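The top view shows the key row, left to right: On at (243,250), Off (263,258), gram (283,267), Print (303,274) and Tare (327,285). I'll fit the scale pose to these blobs.

Run:
```python
from station import arm
import cv2,numpy as np
from scipy.optimize import least_squares
im=cv2.imread("pics/top0.png");ci=arm.camera_info("top");K=np.array(ci["K"]);E=np.linalg.inv(np.array(ci["extrinsics"]))
g=im.min(2);px=[]
for u,v in[(243,250),(263,258),(283,267),(303,274),(327,285)]:
    m=np.zeros_like(g);m[v-12:v+13,u-14:u+15]=g[v-12:v+13,u-14:u+15]>150
    n,l,s,c=cv2.connectedComponentsWithStats(m)
    k=1+np.argmin(np.linalg.norm(c[1:]-[u,v],axis=1)-(s[1:,4]>15)*10);px.append(c[k]);print(c[k].round(1),s[k,4])
px=np.array(px);ys=np.array([.11,.06,.01,-.04,-.1])
def P(p,d=0):
    X=-.1338+d;c,s=np.cos(p[2]),np.sin(p[2])
    return np.c_[p[0]+c*X-s*ys,p[1]+s*X+c*ys,np.full(5,.0548)]
def proj(w):
    q=(w@E[:3,:3].T+E[:3,3])@K.T;return q[:,:2]/q[:,2:]
r=least_squares(lambda p:(proj(P(p))-px).ravel(),[.632,.03,-.4])
print(r.x,r.fun.round(1).reshape(-1,2).tolist());print(P(r.x).round(4))
s=arm.get_state();R=r.x[2];ax=np.array([[np.cos(R),np.sin(R)],[np.sin(R),-np.cos(R)]])
print("tool dx,dy after yaw:",((P(r.x)[:,:2]-s["eef_pos"][:2])@ax.T).round(4).tolist())
```

```text
[242.1 250. ] 96
[262.2 258.1] 23
[282.3 266.7] 81
[302.5 275. ] 31
[326.3 285.3] 160
[ 0.6356666   0.03211234 -0.38207097] [[0.1, -0.1], [0.0, 0.2], [-0.0, -0.1], [-0.1, 0.1], [0.0, -0.1]]
[[ 0.5525  0.1841  0.0548]
 [ 0.5339  0.1377  0.0548]
 [ 0.5152  0.0913  0.0548]
 [ 0.4966  0.0449  0.0548]
 [ 0.4742 -0.0108  0.0548]]
tool dx,dy after yaw: [[0.5417, 0.2911], [0.5417, 0.3411], [0.5417, 0.3911], [0.5417, 0.4411], [0.5417, 0.5011]]
```

>>> move_arm:
  increments:
    - {"jaw": -1, "twist": 0.0725}
    - {"jaw": -1, "twist": 0.0725}
    - {"jaw": -1, "dx": 0.034, "dy": 0.018}
    - {"jaw": -1, "dx": 0.034, "dy": 0.018}
    - {"jaw": -1, "dx": 0.034, "dy": 0.018}
    - {"jaw": -1, "dx": 0.034, "dy": 0.018}
    - {"jaw": -1, "dx": 0.034, "dy": 0.018}
    - {"jaw": -1, "dx": 0.034, "dy": 0.018}
    - {"jaw": -1, "dx": 0.034, "dy": 0.018}
    - {"jaw": -1, "dx": 0.034, "dy": 0.018}
    - {"jaw": -1, "dx": 0.034, "dy": 0.018}
    - {"jaw": -1, "dx": 0.034, "dy": 0.018}
  force: 10

```text
$.increments[0]: bad value
```

>>> move_arm:
  increments:
    - {"jaw": -1, "dx": 0.034, "dy": 0.018}
    - {"jaw": -1, "dx": 0.034, "dy": 0.018}
    - {"jaw": -1, "dx": 0.034, "dy": 0.018}
    - {"jaw": -1, "dx": 0.034, "dy": 0.018}
    - {"jaw": -1, "dx": 0.034, "dy": 0.018}
    - {"jaw": -1, "dx": 0.02, "dy": 0.02}
    - {"jaw": -1}
    - {"jaw": -1}
    - {"jaw": -1}

```text
$.increments[0]: bad value
```

>>> move_arm:
  increments:
    - {"jaw": -1, "dx": 0, "dy": 0, "dz": 0, "twist": 0.0725}
    - {"jaw": -1, "dx": 0, "dy": 0, "dz": 0, "twist": 0.0725}
    - {"jaw": -1, "dx": 0.034, "dy": 0.018, "dz": 0, "twist": 0}
    - {"jaw": -1, "dx": 0.034, "dy": 0.018, "dz": 0, "twist": 0}
    - {"jaw": -1, "dx": 0.034, "dy": 0.018, "dz": 0, "twist": 0}
    - {"jaw": -1, "dx": 0.034, "dy": 0.018, "dz": 0, "twist": 0}
  force: 10

```text
t: 1.2
eef_pos: [0.2584, 0.5373, 0.2921]
ee_rot: [3.142, -0.0, -0.381]
force: [0.4, 0.9, 0.8]
width: 0.0532
gripper_force: 0.0
```

>>> move_arm:
  increments:
    - {"jaw": -1, "dx": 0.035, "dy": 0.02, "dz": 0, "twist": 0}
    - {"jaw": -1, "dx": 0.035, "dy": 0.02, "dz": 0, "twist": 0}
    - {"jaw": -1, "dx": 0.035, "dy": 0.02, "dz": 0, "twist": 0}
    - {"jaw": -1, "dx": 0.035, "dy": 0.02, "dz": 0, "twist": 0}
    - {"jaw": -1, "dx": 0.035, "dy": 0.02, "dz": 0, "twist": 0}
    - {"jaw": -1, "dx": 0.035, "dy": 0.02, "dz": 0, "twist": 0}
    - {"jaw": -1, "dx": 0.035, "dy": 0.02, "dz": 0, "twist": 0}
    - {"jaw": -1, "dx": 0.035, "dy": 0.02, "dz": 0, "twist": 0}
    - {"jaw": -1, "dx": 0.035, "dy": 0.02, "dz": 0, "twist": 0}
    - {"jaw": -1, "dx": 0.035, "dy": 0.02, "dz": 0, "twist": 0}
    - {"jaw": -1, "dx": 0.03, "dy": 0.014, "dz": 0.01, "twist": 0}
    - {"jaw": -1, "dx": 0.02, "dy": 0.005, "dz": 0.02, "twist": 0}

```text
t: 2.2
eef_pos: [0.5499, 0.1841, 0.2646]
ee_rot: [-3.138, -0.004, -0.383]
force: [0.8, 1.2, -0.1]
width: 0.0005
gripper_force: 0.0
```

>>> move_arm:
  increments:
    - {"jaw": -1, "dx": 0, "dy": 0, "dz": 0.04, "twist": 0}
    - {"jaw": -1, "dx": 0, "dy": 0, "dz": 0.04, "twist": 0}
    - {"jaw": -1, "dx": 0, "dy": 0, "dz": 0.03, "twist": 0}
    - {"jaw": -1, "dx": 0, "dy": 0, "dz": 0, "twist": 0}
    - {"jaw": -1, "dx": 0, "dy": 0, "dz": 0, "twist": 0}

```text
t: 2.62
eef_pos: [0.547, 0.1859, 0.1515]
ee_rot: [3.138, 0.001, -0.382]
force: [1.2, 1.1, 0.4]
width: 0.0009
gripper_force: 0.0
```

Run:
```python
from station import arm
import cv2,numpy as np
s=arm.get_state();a=-.382;ax=np.array([[np.cos(a),np.sin(a)],[np.sin(a),-np.cos(a)]])
print(s["eef_pos"],s["ee_rot"],s["force"],s["width"],s["q"])
print("to On:",ax@(np.array([.5525,.1841])-s["eef_pos"][:2]))
f=arm.grab_frame("scene");cv2.imwrite("pics/s1.png",cv2.resize(f[170:350,220:460],(800,600),interpolation=cv2.INTER_CUBIC))
```

```text
[0.54701409 0.1859241  0.15145273] [ 3.13848491e+00  1.38680777e-03 -3.81597460e-01] [1.15367905 1.0769716  0.40984976] 0.0008961718817869671 [ 6.66240785e-01  3.31468359e-01 -3.83197803e-01  4.62949489e-04
 -8.59515232e-01  5.22657428e-01]
to On: [ 0.00577047 -0.00035241]
```

View pics/s1.png

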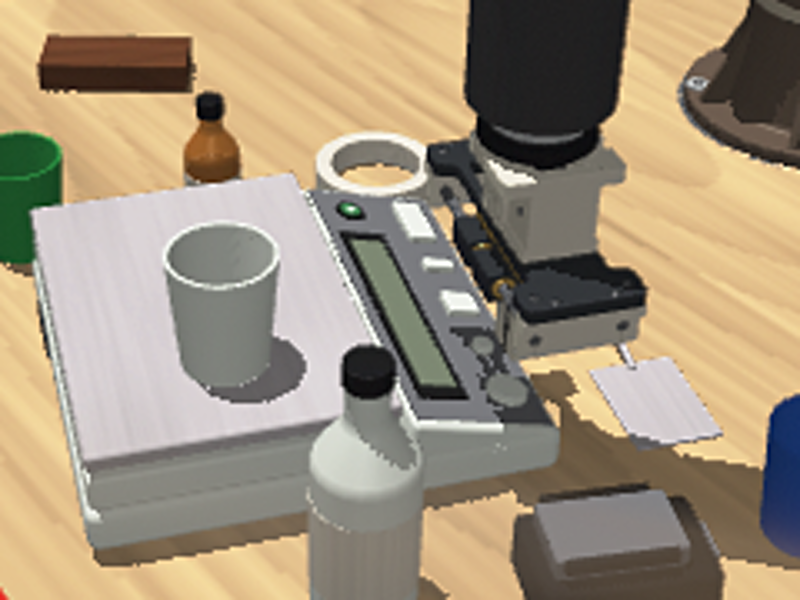

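Run:
```python
from station import arm
import cv2,numpy as np
s=arm.get_state()
p=s["eef_pos"]
for c in("scene","top"):
    ci=arm.camera_info(c);K=np.array(ci["K"]);E=np.linalg.inv(np.array(ci["extrinsics"]))
    f=arm.grab_frame(c)
    for w,col in((p,(0,0,255)),(p-[0,0,.066],(0,255,0)),([.5525,.1841,.0548],(255,0,255)),([.4742,-.0108,.0548],(255,0,0))):
        q=K@(E[:3,:3]@w+E[:3,3]);q=q[:2]/q[2];print(c,q.round(1));
        if c=="scene": t=q
        x,y=q.round().astype(int);f[y,x]=col
    (x,y)=(410,270) if c=="scene" else (280,260)
    cv2.imwrite(f"pics/{c}2.png",cv2.resize(f[y-60:y+60,x-80:x+80],(800,600),interpolation=cv2.INTER_NEAREST))
```

```text
scene [376.6 250.1]
scene [374.4 274.3]
scene [371.1 285.8]
scene [343.2 235.6]
top [234.3 250.8]
top [238.9 251.5]
top [242.2 249.9]
top [326.3 285.2]
```

View pics/scene2.png

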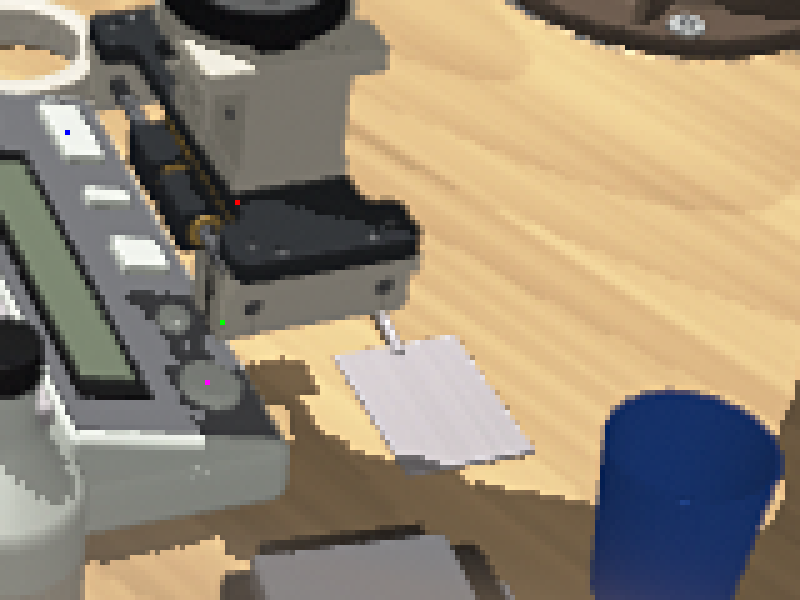

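View pics/top2.png

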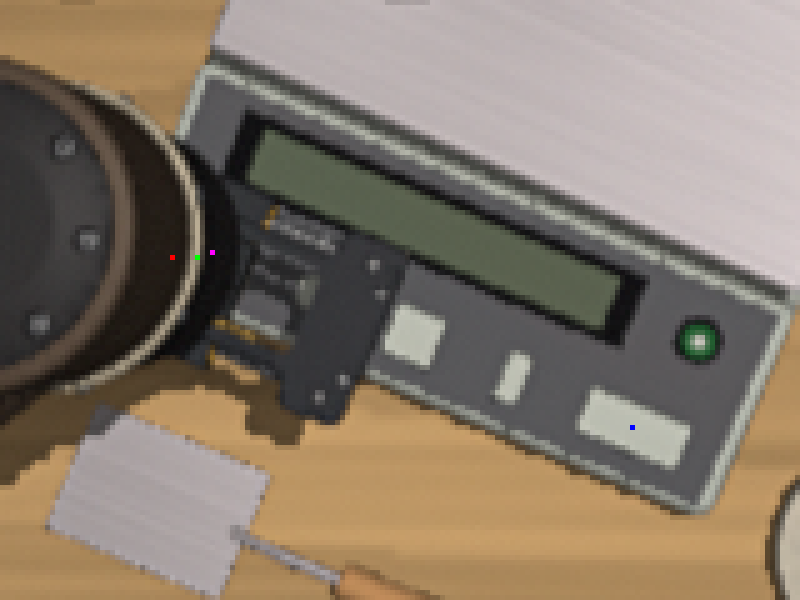

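>>> move_arm:
  increments:
    - {"jaw": -1, "dx": 0, "dy": 0, "dz": 0.015, "twist": 0}
    - {"jaw": -1, "dx": 0, "dy": 0, "dz": 0.009, "twist": 0}
    - {"jaw": -1, "dx": 0, "dy": 0, "dz": 0, "twist": 0}
    - {"jaw": -1, "dx": 0, "dy": 0, "dz": 0, "twist": 0}
    - {"jaw": -1, "dx": 0, "dy": 0, "dz": 0, "twist": 0}

```text
t: 3.18
eef_pos: [0.5478, 0.1867, 0.1292]
ee_rot: [-3.141, -0.001, -0.381]
force: [0.5, 0.2, 0.7]
width: 0.0003
gripper_force: 0.0
```

>>> move_arm:
  increments:
    - {"jaw": -1, "dx": 0, "dy": 0, "dz": 0.002, "twist": 0}
    - {"jaw": -1, "dx": 0, "dy": 0, "dz": 0.002, "twist": 0}
    - {"jaw": -1, "dx": 0, "dy": 0, "dz": 0, "twist": 0}
    - {"jaw": -1, "dx": 0, "dy": 0, "dz": 0, "twist": 0}

```text
t: 3.52
eef_pos: [0.5473, 0.1864, 0.1242]
ee_rot: [3.141, 0.0, -0.382]
force: [0.2, -0.8, -0.3]
width: 0.0003
gripper_force: 0.0
```

>>> move_arm:
  increments:
    - {"jaw": -1, "dx": 0, "dy": 0, "dz": 0.002, "twist": 0}
    - {"jaw": -1, "dx": 0, "dy": 0, "dz": 0, "twist": 0}
    - {"jaw": -1, "dx": 0, "dy": 0, "dz": 0, "twist": 0}

```text
t: 3.77
eef_pos: [0.5474, 0.1864, 0.1221]
ee_rot: [3.141, 0.0, -0.382]
force: [-0.0, -0.1, 0.4]
width: 0.0006
gripper_force: 0.1
```

>>> move_arm:
  increments:
    - {"jaw": -1, "dx": 0, "dy": 0, "dz": 0.002, "twist": 0}
    - {"jaw": -1, "dx": 0, "dy": 0, "dz": 0, "twist": 0}
    - {"jaw": -1, "dx": 0, "dy": 0, "dz": 0, "twist": 0}

```text
t: 4.02
eef_pos: [0.5476, 0.1864, 0.1203]
ee_rot: [-3.141, -0.0, -0.382]
force: [0.3, -0.4, 2.0]
width: 0.0008
gripper_force: 1.1
```

>>> move_arm:
  increments:
    - {"jaw": -1, "dx": 0, "dy": 0, "dz": 0.001, "twist": 0}
    - {"jaw": -1, "dx": 0, "dy": 0, "dz": 0, "twist": 0}
    - {"jaw": -1, "dx": 0, "dy": 0, "dz": 0, "twist": 0}

```text
t: 4.27
eef_pos: [0.5476, 0.1864, 0.1194]
ee_rot: [-3.141, -0.0, -0.382]
force: [1.3, -0.9, 4.2]
width: 0.0002
gripper_force: 1.6
```

```bash
cat > st.py <<'E'
from station import arm
import numpy as np
F=[];Z=[]
for i in range(6):
    arm.grab_frame("top");s=arm.get_state();F.append(s["force"]);Z.append(s["eef_pos"][2])
print(np.mean(F,0).round(2),np.std(F,0).round(2),np.mean(Z).round(4),s["t"])
E
python3 st.py
```

```text
[ 1.35 -1.67  3.82] [0.53 0.34 0.29] 0.1194 4.5667
```

>>> move_arm:
  increments:
    - {"jaw": -1, "dx": 0, "dy": 0, "dz": 0.0006, "twist": 0}
    - {"jaw": -1, "dx": 0, "dy": 0, "dz": 0, "twist": 0}
    - {"jaw": -1, "dx": 0, "dy": 0, "dz": 0, "twist": 0}

```text
t: 4.82
eef_pos: [0.5475, 0.1865, 0.1187]
ee_rot: [-3.141, -0.0, -0.382]
force: [2.4, -0.7, 3.9]
width: 0.0007
gripper_force: 1.9
```

```bash
python3 st.py
```

```text
[ 2.37 -0.88  4.59] [0.46 0.64 0.3 ] 0.1187 5.1167
```

>>> move_arm:
  increments:
    - {"jaw": -1, "dx": 0, "dy": 0, "dz": -0.006, "twist": 0}
    - {"jaw": -1, "dx": 0, "dy": 0, "dz": -0.019, "twist": 0}
    - {"jaw": -1, "dx": 0, "dy": 0, "dz": 0, "twist": 0}
    - {"jaw": -1, "dx": 0, "dy": 0.025, "dz": 0, "twist": 0}
    - {"jaw": -1, "dx": 0, "dy": 0.025, "dz": 0, "twist": 0}
    - {"jaw": -1, "dx": 0, "dy": 0.025, "dz": 0, "twist": 0}
    - {"jaw": -1, "dx": 0, "dy": 0.025, "dz": 0, "twist": 0}
    - {"jaw": -1, "dx": 0, "dy": 0, "dz": 0, "twist": 0}
    - {"jaw": -1, "dx": 0, "dy": 0, "dz": 0, "twist": 0}
    - {"jaw": -1, "dx": 0, "dy": 0, "dz": 0, "twist": 0}

```text
t: 5.95
eef_pos: [0.5099, 0.0936, 0.1435]
ee_rot: [3.142, 0.0, -0.382]
force: [0.4, 0.8, 0.1]
width: 0.0006
gripper_force: 0.0
```

```bash
cat > to.py <<'E'
from station import arm
import numpy as np
s=arm.get_state();a=-.382;ax=np.array([[np.cos(a),np.sin(a)],[np.sin(a),-np.cos(a)]])
for n,k in dict(on=[.5525,.1841],gram=[.5152,.0913],tare=[.4742,-.0108]).items(): print(n,(ax@(np.array(k)-s["eef_pos"][:2])).round(4))
E
python3 to.py; python3 st.py
```

```text
on [ 0.0058 -0.0998]
gram [0.0058 0.0002]
tare [0.0058 0.1102]
[-0.01  0.18 -0.02] [0.63 0.39 0.41] 0.1434 6.25
```

>>> move_arm:
  increments:
    - {"jaw": -1, "dx": 0, "dy": 0, "dz": 0.01, "twist": 0}
    - {"jaw": -1, "dx": 0, "dy": 0, "dz": 0.008, "twist": 0}
    - {"jaw": -1, "dx": 0, "dy": 0, "dz": 0.003, "twist": 0}
    - {"jaw": -1, "dx": 0, "dy": 0, "dz": 0.001, "twist": 0}
    - {"jaw": -1, "dx": 0, "dy": 0, "dz": 0.001, "twist": 0}
    - {"jaw": -1, "dx": 0, "dy": 0, "dz": 0, "twist": 0}
    - {"jaw": -1, "dx": 0, "dy": 0, "dz": 0, "twist": 0}

```text
t: 6.83
eef_pos: [0.5097, 0.0934, 0.1205]
ee_rot: [3.141, 0.001, -0.382]
force: [-1.6, 0.3, 2.7]
width: 0.0007
gripper_force: 0.9
```

>>> move_arm:
  increments:
    - {"jaw": -1, "dx": 0, "dy": 0, "dz": 0.001, "twist": 0}
    - {"jaw": -1, "dx": 0, "dy": 0, "dz": 0.0006, "twist": 0}
    - {"jaw": -1, "dx": 0, "dy": 0, "dz": 0, "twist": 0}
    - {"jaw": -1, "dx": 0, "dy": 0, "dz": 0, "twist": 0}

```text
t: 7.17
eef_pos: [0.5101, 0.0934, 0.1191]
ee_rot: [3.142, -0.0, -0.382]
force: [-1.7, -2.5, 2.7]
width: 0.0006
gripper_force: 1.7
```

```bash
python3 st.py
```

```text
[-1.73 -2.37  3.35] [0.43 0.35 0.41] 0.1191 7.4667
```

>>> move_arm:
  increments:
    - {"jaw": -1, "dx": 0, "dy": 0, "dz": 0.0007, "twist": 0}
    - {"jaw": -1, "dx": 0, "dy": 0, "dz": 0, "twist": 0}
    - {"jaw": -1, "dx": 0, "dy": 0, "dz": 0, "twist": 0}

```text
t: 7.72
eef_pos: [0.5102, 0.0935, 0.1183]
ee_rot: [3.142, -0.0, -0.382]
force: [-1.7, -2.8, 4.8]
width: 0.0005
gripper_force: 2.1
```

```bash
python3 st.py
```

```text
[-0.97 -3.8   4.45] [0.46 0.5  0.51] 0.1183 8.0167
```

Pressed (about 4.3 N along the key's travel). Next I lift and move to Tare, 110 mm to the right.

>>> move_arm:
  increments:
    - {"jaw": -1, "dx": 0, "dy": 0, "dz": -0.006, "twist": 0}
    - {"jaw": -1, "dx": 0, "dy": 0, "dz": -0.019, "twist": 0}
    - {"jaw": -1, "dx": 0, "dy": 0, "dz": 0, "twist": 0}
    - {"jaw": -1, "dx": 0, "dy": 0.03, "dz": 0, "twist": 0}
    - {"jaw": -1, "dx": 0, "dy": 0.03, "dz": 0, "twist": 0}
    - {"jaw": -1, "dx": 0, "dy": 0.03, "dz": 0, "twist": 0}
    - {"jaw": -1, "dx": 0, "dy": 0.02, "dz": 0, "twist": 0}
    - {"jaw": -1, "dx": 0, "dy": 0, "dz": 0, "twist": 0}
    - {"jaw": -1, "dx": 0, "dy": 0, "dz": 0, "twist": 0}
    - {"jaw": -1, "dx": 0, "dy": 0, "dz": 0, "twist": 0}

```text
t: 8.85
eef_pos: [0.4698, -0.0081, 0.1436]
ee_rot: [-3.14, -0.001, -0.382]
force: [0.0, -0.5, -0.5]
width: 0.0004
gripper_force: 0.0
```

```bash
python3 to.py; python3 st.py
```

```text
on [ 0.0051 -0.2091]
gram [ 0.0051 -0.1091]
tare [0.0051 0.0009]
[0.29 0.09 0.04] [0.39 0.63 0.34] 0.1433 9.15
```

>>> move_arm:
  increments:
    - {"jaw": -1, "dx": 0, "dy": 0, "dz": 0.01, "twist": 0}
    - {"jaw": -1, "dx": 0, "dy": 0, "dz": 0.008, "twist": 0}
    - {"jaw": -1, "dx": 0, "dy": 0, "dz": 0.003, "twist": 0}
    - {"jaw": -1, "dx": 0, "dy": 0, "dz": 0.001, "twist": 0}
    - {"jaw": -1, "dx": 0, "dy": 0, "dz": 0.001, "twist": 0}
    - {"jaw": -1, "dx": 0, "dy": 0, "dz": 0, "twist": 0}
    - {"jaw": -1, "dx": 0, "dy": 0, "dz": 0, "twist": 0}

```text
t: 9.73
eef_pos: [0.4689, -0.0085, 0.1204]
ee_rot: [3.141, 0.0, -0.382]
force: [-1.1, 0.0, 1.4]
width: 0.0004
gripper_force: 1.0
```

>>> move_arm:
  increments:
    - {"jaw": -1, "dx": 0, "dy": 0, "dz": 0.001, "twist": 0}
    - {"jaw": -1, "dx": 0, "dy": 0, "dz": 0.0008, "twist": 0}
    - {"jaw": -1, "dx": 0, "dy": 0, "dz": 0, "twist": 0}
    - {"jaw": -1, "dx": 0, "dy": 0, "dz": 0, "twist": 0}

```text
t: 10.07
eef_pos: [0.4692, -0.0086, 0.1187]
ee_rot: [-3.142, -0.0, -0.382]
force: [-1.5, -2.1, 3.2]
width: 0.0004
gripper_force: 1.9
```

```bash
python3 st.py
```

```text
[-1.26 -1.16  3.92] [0.71 0.54 0.37] 0.1186 10.3667
```

>>> move_arm:
  increments:
    - {"jaw": -1, "dx": 0, "dy": 0, "dz": 0.0003, "twist": 0}
    - {"jaw": -1, "dx": 0, "dy": 0, "dz": 0, "twist": 0}
    - {"jaw": -1, "dx": 0, "dy": 0, "dz": -0.006, "twist": 0}
    - {"jaw": -1, "dx": 0, "dy": 0, "dz": -0.019, "twist": 0}
    - {"jaw": -1, "dx": 0, "dy": 0, "dz": -0.035, "twist": 0}
    - {"jaw": -1, "dx": 0, "dy": 0, "dz": -0.035, "twist": 0}
    - {"jaw": -1, "dx": 0, "dy": 0, "dz": -0.035, "twist": 0}
    - {"jaw": -1, "dx": 0, "dy": 0, "dz": 0, "twist": 0}
    - {"jaw": -1, "dx": 0, "dy": 0, "dz": 0, "twist": 0}
    - {"jaw": -1, "dx": 0, "dy": 0, "dz": 0, "twist": 0}

```text
t: 11.2
eef_pos: [0.4687, -0.0083, 0.2481]
ee_rot: [-3.141, 0.0, -0.382]
force: [-0.5, 0.6, -1.5]
width: 0.0005
gripper_force: 0.0
```

```bash
python3 - <<'E'
from station import arm
import cv2
cv2.imwrite("pics/s3.png",arm.grab_frame("scene")[150:400,180:520])
E
python3 st.py
```

```text
[ 0.25 -0.19 -0.21] [0.6  0.5  0.34] 0.2472 11.55
```

View pics/s3.png

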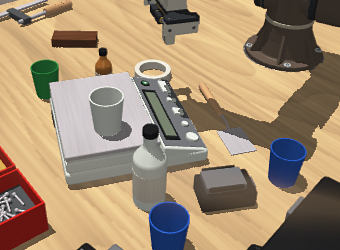

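The picture shows the arm raised clear of everything. The cup (105,110), bottles, tape, spatula and battery pack are where they were, and all the keys are up.

```bash
python3 -c "
from station import arm
print(arm.job_done())"
```

```text
the job is handed in; nothing more can be done
None
```

I pressed On, gram and Tare in that order, each to about 4 N (past the 2.9 N press point) with a full lift-off between, then handed the job in after about 12 s with the arm clear and nothing else moved; no verdict came back.

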